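# Switch on the mug warmer under the mug

### The arm

A 7-joint arm with a two-finger parallel gripper is mounted at the origin on the work surface. World frame = base frame: x ahead of the robot, y to its left, z up, the work surface at z = 0. Lengths are in m, angles in rad, forces in N, time in s.
With the tool pointing down it reaches from about 0.4 to 0.85 m from the base axis. Payload 10.4 kg.
Tool frame: the origin (TCP) lies at the centre of the arm's flange, where the gripper is bolted on; the fingertips stand 173 mm ahead of it and the grasp point (between the pads) lies 155 mm ahead of it; z points along the fingers, y is the line along which they close (so a half turn about z gives the same grasp; the last joint's range is limited). The gripper opens to 85 mm and grips with 20 to 120 N. Pads are 22 mm wide; open, the fingers measure 114 mm over their backs; the gripper's body (76 mm by 85 mm) begins 54 mm behind the grasp point. The pads swing forward as they close: fully open they stand 13 mm farther back than shut.
Start: joints at [1.163, 0.332, -0.065, 1.46, 0.022, 1.35, -0.088], TCP at [0.235, -0.579, 0.405] pointing down, gripper open.
Joint ranges: [-2.6, 2.6], [-0.5, 2.12], [-1.47, 1.34], [0.16, 2.42], [-1.27, 4.41], [0.06, 2.06], [-2.6, 2.6]. Speed limits (rad/s): [2.22, 2.22, 2.79, 2.79, 3.14, 3.14, 3.14].

### API

Orientations are given as a unit quaternion [x, y, z, w].
In Python, from workcell import manip, viewer, finder gives the robot as it stands.
- The arm moves only by the tool arm_command, never from a script. Its argument "plan" is a list of rows, each an object with "dp": the shift along the tool's x, y, z in mm, a list of three; "spin": the turn about the tool's z in rad. A call has 1 to 5 rows; each row shifts and turns the commanded pose from where the row before left it, along the tool's axes as they then stand; what a row does not reach is not made up. A row lasts 1/10 s, in which the tool goes at most 50 mm and 8.59 degrees, less where a joint would pass 70% of its speed; a pose out of reach is approached as far as the arm can. A call is refused whole if a number of a shift passes 50 or a number of a turn 0.15, either way. A call with a gripper value outside its range is refused whole. "grip" is the closure, from -1 (fully open) to 1 (shut), set as the call begins (left out, the last holds). The fingers move at their own pace and stop on an object; "newtons" is the grip in N (left out, the last holds). Time passes only in rows, so rows that do not move let the fingers close. It gives the time, the measured TCP pose, the force, the opening and the grip force at its end, in the units of the state.
- manip.get_obs(): the state, without advancing time (a new reading comes with each control period).
- viewer.camera(name): name is "scene" or "top" or "wrist"; returns the picture (420x560x3 uint8, blue, green, red); there is no depth.
- viewer.camera_params(name): a dict with "vertical_fov" (degrees; the focal length in pixels is half the picture's height over the tangent of half this angle, whatever the lens; pixels are square), "cx", "cy" (the principal point, pixels), "k1" (the pictures are not rectified: a ray, as slopes to the right and down, at radius r is drawn at 1 + k1 r^2 times it, then the intrinsics apply), "R" (3x3) and "t" (3): a world point X has camera coordinates R X + t; the wrist camera has in their place "T_tool_cam" (4x4, takes a point from camera to tool coordinates, whose origin is the TCP and whose axes are the flange's). Camera axes: x right, y down, z forward; pixel columns grow to the right and rows downward; lengths in m; the calibration is good to about 2 mm. A picture is of the moment at which its call begins: read the wrist's pose just before it. camera_params takes no time and is no camera call.
- manip.hand_in(): hands the job in; it is judged then, once.
Trained networks look in the newest picture that a camera, given by its name, has taken for a name from the list of things; names that differ only in an ending like _2 or _b are one class to them, and where a whole thing is asked for, a point or a joint stands for the part that bears it (a point fixed in the world has none). Each returns a list of dicts, best first, with "score" (0 to 1); they miss things now and then, are a little off and sometimes report something else, mostly with a low value. They report only what shows in the picture. A call takes as long as a camera call. They do not tell look-alikes from the thing itself.
- finder.find_in(camera, thing): "position" ([x, y, z] in m, in world coordinates, good to about 4 mm: the middle of the surface that is visible of it).
The state is a dict: "clock": time; "joint_pos": joint angles; "joint_velocities": joint speeds; "tau": joint torques, N m; "position": TCP position; "ee_rot": TCP orientation; "ft_force": force on the tool from outside, world axes, zero at the start; "torque": the same for the moment, N m; "grip_width": opening from 0.0 (shut) to 1.0 (fully open); "grasp_force": force on a finger pad.
Only numpy, scipy, OpenCV 4.12 (cv2) and the standard library are available. Lean on these libraries where they do the work, as an engineer would, in place of code of your own. Each camera call takes 0.05 s, during which the arm holds its last target. There are 200 camera calls.

### The job

Three identical mug warmers stand on the tiled table, and the mug standing on one of them has to be kept warm. On that warmer, gently press the large round power key down with your fingertips and let it come up, then press the narrow bar-shaped timer key beside it in the same way, and draw back. Leave the keys of the other two warmers alone, do not grasp, lift or shift anything, and disturb nothing else on the table.

Things in the scene. Friction and masses are not known exactly. Their poses are not given: they have to be found in the camera images.
- warmer_mug: the mug warmer that carries the mug (the one to be operated). All three are alike: loose white base 210 x 120 mm, 0.7 kg, top 18 mm above the table; round dark heating plate (100 mm across, top at 22 mm) at the rear, x = +45 mm; two black keys at the front, x = -70 mm, facing roughly towards the robot. Origin: centre of the underside; x from keys to plate, y left seen from the key end, z up
- mug_power_top (a point): centre of the top of the large round power key (28 mm across) of the warmer that carries the mug (the one to be operated); at x = -70, y = +28 mm in its warmer's frame. At rest the key's top is 29 mm above the table, 11 mm proud of the base
- mug_timer_top (a point): centre of the top of the narrow bar-shaped timer key (30 mm long in the warmer's x, 10 mm wide) of the warmer that carries the mug (the one to be operated); at x = -70, y = -32 mm in its warmer's frame, 60 mm from the power key. Its top is 29 mm above the table at rest
- mug_power (a joint): travel of the power key of the warmer that carries the mug (the one to be operated): 0 up, 0.008 m fully down. It is sprung: 1.7 N starts it, 6 N brings it fully down, it counts as pressed past 4.5 mm (4.1 N), and it springs back when let go
- mug_timer (a joint): travel of the timer key of the warmer that carries the mug (the one to be operated): 0 up, 0.008 m fully down; same spring as the power key
- warmer_bowl: the mug warmer that carries the sugar bowl (leave alone). All three are alike: loose white base 210 x 120 mm, 0.7 kg, top 18 mm above the table; round dark heating plate (100 mm across, top at 22 mm) at the rear, x = +45 mm; two black keys at the front, x = -70 mm, facing roughly towards the robot. Origin: centre of the underside; x from keys to plate, y left seen from the key end, z up
- bowl_power_top (a point): centre of the top of the large round power key (28 mm across) of the warmer that carries the sugar bowl (leave alone); at x = -70, y = +28 mm in its warmer's frame. At rest the key's top is 29 mm above the table, 11 mm proud of the base
- bowl_timer_top (a point): centre of the top of the narrow bar-shaped timer key (30 mm long in the warmer's x, 10 mm wide) of the warmer that carries the sugar bowl (leave alone); at x = -70, y = -32 mm in its warmer's frame, 60 mm from the power key. Its top is 29 mm above the table at rest
- bowl_power (a joint): travel of the power key of the warmer that carries the sugar bowl (leave alone): 0 up, 0.008 m fully down. It is sprung: 1.7 N starts it, 6 N brings it fully down, it counts as pressed past 4.5 mm (4.1 N), and it springs back when let go
- bowl_timer (a joint): travel of the timer key of the warmer that carries the sugar bowl (leave alone): 0 up, 0.008 m fully down; same spring as the power key
- warmer_empty: the mug warmer that is empty (leave alone). All three are alike: loose white base 210 x 120 mm, 0.7 kg, top 18 mm above the table; round dark heating plate (100 mm across, top at 22 mm) at the rear, x = +45 mm; two black keys at the front, x = -70 mm, facing roughly towards the robot. Origin: centre of the underside; x from keys to plate, y left seen from the key end, z up
- empty_power_top (a point): centre of the top of the large round power key (28 mm across) of the warmer that is empty (leave alone); at x = -70, y = +28 mm in its warmer's frame. At rest the key's top is 29 mm above the table, 11 mm proud of the base
- empty_timer_top (a point): centre of the top of the narrow bar-shaped timer key (30 mm long in the warmer's x, 10 mm wide) of the warmer that is empty (leave alone); at x = -70, y = -32 mm in its warmer's frame, 60 mm from the power key. Its top is 29 mm above the table at rest
- empty_power (a joint): travel of the power key of the warmer that is empty (leave alone): 0 up, 0.008 m fully down. It is sprung: 1.7 N starts it, 6 N brings it fully down, it counts as pressed past 4.5 mm (4.1 N), and it springs back when let go
- empty_timer (a joint): travel of the timer key of the warmer that is empty (leave alone): 0 up, 0.008 m fully down; same spring as the power key
- mug: off-white pottery mug standing on a warmer's plate: 84 mm across, 85 mm high, rim 107 mm above the table, handle at its own +y, never towards the keys. Its axis is 115 mm behind the line of the keys. Origin: centre of its underside
- warmer_mug_plate (a point): centre of the top of the heating plate under the mug
- sugar_bowl: off-white pottery bowl, 90 mm across, 50 mm high, on another warmer's plate. Origin: centre of its underside
- spare_mug: a second mug like the first, standing on the bare table to the left of the warmers. Origin: centre of its underside
- remote: black remote control 160 x 42 x 18 mm, lying along x between the left and middle warmers. Origin: centre of its underside
- honey_jar: small amber honey jar, 52 mm across, 70 mm high, between the middle and right warmers. Origin: centre of its underside
- cactus: cactus in a terracotta pot, 84 mm across, 125 mm high, to the right of the warmers. Origin: centre of its underside
- spoon: steel teaspoon 140 mm long, lying along x to the left of the warmers. Origin: underside, near the middle
- coasters: stack of four round cork coasters, 96 mm across, 24 mm high, to the right of the warmers. Origin: centre of its underside
Mind the look-alikes: they are no part of the job. Leave any black or yellow look-alike of the mug alone.

How it is judged:
On the way, in this order (a step that is already met when the one before it is completed fails the run):
1. the power key of the warmer under the mug is pressed (more than 4.5 mm of its 8 mm) while its timer key is up (value of joint mug_power above 0.0045 m and value of joint mug_timer below 0.001 m), for 0.05 s.
2. then, the power key up again, its timer key is pressed (more than 4.5 mm of its 8 mm) (value of joint mug_timer above 0.0045 m and value of joint mug_power below 0.001 m), for 0.05 s.
At the end, for the whole second after the job is handed in: all six keys are up again (within 1 mm), the mug stands upright and still on its warmer (within 20 mm of the plate's centre), and the warmers, the mug and all other loose things are within 15 mm of where they started (value of joint each of mug_power, mug_timer, bowl_power, bowl_timer, empty_power, empty_timer below 0.001 m and distance of each of warmer_mug, warmer_bowl, warmer_empty, mug, sugar_bowl, spare_mug, remote, honey_jar, cactus, spoon, coasters from where it was at the start of the episode below 0.015 m and horizontal distance between mug and warmer_mug_plate below 0.02 m and angle between mug's own z axis and vertical below 0.1 rad and linear speed of mug below 0.02 m/s); the robot touches nothing.
It fails at once if a key of another warmer is pressed (more than 2 mm) (value of joint any of bowl_power, bowl_timer, empty_power, empty_timer above 0.002 m).
It fails at once if the warmer under the mug is pushed harder than 25 N (contact force between any of the fingers, the arm and warmer_mug above 25 N).
It fails at once if a warmer or the mug is lifted by more than 10 mm or shifted by more than 20 mm (height (world z) of any of warmer_mug, warmer_bowl, warmer_empty above 0.01 m or height (world z) of mug above 0.032 m or distance of any of warmer_mug, warmer_bowl, warmer_empty, mug from where it was at the start of the episode above 0.02 m).
It fails at once if another thing on the table is moved by more than 20 mm (distance of any of sugar_bowl, spare_mug, remote, honey_jar, cactus, spoon, coasters from where it was at the start of the episode above 0.02 m).
It also fails if it takes over 38 s, if anything falls off the work surface, if the arm or the gripper's body presses on something with over 40 N, if the wrist force passes 120 N, or if a joint passes its speed limit or range.

## Working session

There is one attempt and no reset: what is moved stays moved. The work goes in short steps, Python scripts to look and compute and a tool call to move; the robot and the scene stay as the last step left them, time stands still between calls to the robot, and variables do not carry over. Pictures are saved under pics/ and viewed, at most 10 in all, crops included, and the job is handed in when it is done.

Besides the shell and the picture viewer there is one more tool, called after "Call:" as name(argument=value, ...), one argument or row to a line, values as JSON. arm_command: Moves the arm, as the interface text tells. Its arguments: {"type":"object","properties":{"plan":{"type":"array","items":{"type":"object","properties":{"dp":{"type":"array","items":{"type":"number"}},"spin":{"type":"number"}}}},"grip":{"type":"number"},"newtons":{"type":"number"}},"required":["plan"]}

```bash
mkdir -p pics; python3 - <<'E'
from workcell import manip, viewer, finder
import cv2
o=manip.get_obs();print(o["clock"],o["position"],o["ee_rot"],o["grip_width"],o["ft_force"])
for c in("top","scene"):
    im=viewer.camera(c);cv2.imwrite(f"pics/{c}0.png",im)
    for t in("mug","warmer_mug","mug_power_top","mug_timer_top","sugar_bowl","spare_mug"):
        print(c,t,[( [round(float(v),3) for v in d["position"]],round(d["score"],2)) for d in finder.find_in(c,t)])
E
```

```text
0.0 [ 0.23457278 -0.57917451  0.40391394] [ 9.81542926e-01  1.91240649e-01 -1.60071873e-04 -6.87192280e-04] 1.0020159903077595 [0.5248836  0.52192523 0.56156797]
top mug [([0.752, -0.297, 0.039], 0.84), ([0.655, 0.006, 0.024], 0.77), ([0.375, 0.003, 0.007], 0.69), ([0.807, -0.12, 0.03], 0.64)]
top warmer_mug [([0.483, -0.26, 0.025], 0.69), ([0.57, 0.031, 0.017], 0.66), ([0.473, -0.318, 0.028], 0.17)]
top mug_power_top [([0.538, 0.066, 0.031], 0.54), ([0.48, 0.239, 0.029], 0.46), ([0.467, 0.435, 0.016], 0.33)]
top mug_timer_top [([0.527, 0.007, 0.03], 0.36)]
top sugar_bowl [([0.598, 0.258, 0.048], 0.95)]
top spare_mug [([0.577, 0.509, 0.039], 0.95)]
scene mug [([0.792, -0.116, 0.038], 0.91), ([0.735, -0.29, 0.04], 0.87), ([0.389, 0.002, 0.049], 0.85), ([0.58, 0.003, 0.02], 0.73), ([0.643, 0.009, 0.067], 0.63)]
scene warmer_mug [([0.579, 0.004, 0.019], 0.62)]
scene mug_power_top [([0.549, 0.064, 0.031], 0.55)]
scene mug_timer_top []
scene sugar_bowl [([0.59, 0.263, 0.051], 0.57)]
scene spare_mug [([0.582, 0.483, 0.054], 0.74)]
```

View pics/top0.png

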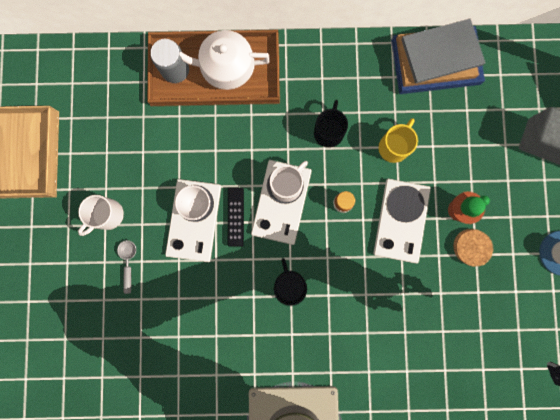

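View pics/scene0.png

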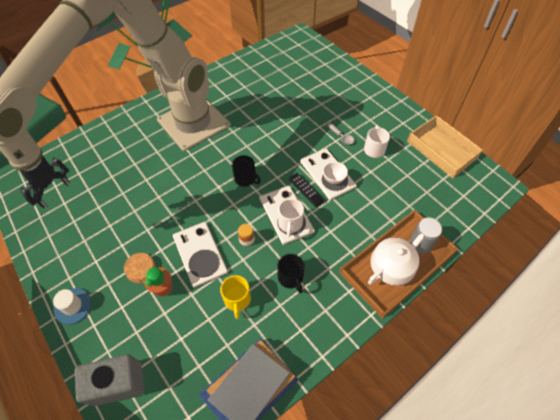

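```bash
cat > h.py <<'E'
from workcell import manip, viewer, finder
import cv2, numpy as np
from scipy.spatial.transform import Rotation as Ro
def cam(name,o=None):
    p=viewer.camera_params(name);f=210/np.tan(np.radians(p["vertical_fov"])/2)
    K=np.array([[f,0,p["cx"]],[0,f,p["cy"]],[0,0,1]]);D=np.array([p["k1"],0,0,0.])
    if name=="wrist":
        T=np.eye(4);T[:3,:3]=Ro.from_quat(o["ee_rot"]).as_matrix();T[:3,3]=o["position"]
        M=np.linalg.inv(T@np.array(p["T_tool_cam"]));R,t=M[:3,:3],M[:3,3]
    else:R,t=np.array(p["R"]),np.array(p["t"])
    return K,D,R,t
def back(c,uv,z):
    K,D,R,t=c;q=cv2.undistortPoints(np.array([[uv]],float),K,D)[0,0]
    d=R.T@np.r_[q,1];C=-R.T@t
    return C+d*(z-C[2])/d[2]
def proj(c,X):
    K,D,R,t=c;return cv2.projectPoints(np.array(X,float).reshape(-1,3),cv2.Rodrigues(R)[0],t,K,D)[0][:,0]
def to(o,X):
    R=Ro.from_quat(o["ee_rot"]);return 1000*R.inv().apply(np.array(X)-o["position"])
E
python3 - <<'E'
from h import *
o=manip.get_obs();c=cam("top")
P=back(c,(264,225),.029);T=back(c,(286,229),.029);pl=back(c,(286,184),.107)
print("P,T,mug",P,T,pl,np.linalg.norm(P-T)); d=T-P;print("yaw",np.arctan2(d[0],-d[1]))
print(Ro.from_quat(o["ee_rot"]).as_matrix().round(3))
m=(P+T)/2;print("to",to(o,[m[0]-.03,m[1],.40]).round())
im=cv2.imread("pics/top0.png")[140:260,220:340];cv2.imwrite("pics/crop.png",cv2.resize(im,(600,600),interpolation=cv2.INTER_CUBIC))
print(np.array(viewer.camera_params("wrist")["T_tool_cam"]).round(3),viewer.camera_params("wrist")["vertical_fov"])
E
```

```text
P,T,mug [0.53789417 0.06589489 0.029     ] [0.5260926  0.00779759 0.029     ] [0.63432241 0.00568945 0.107     ] 0.059283840780731
yaw -0.20040773639021753
[[ 0.927  0.375  0.   ]
 [ 0.375 -0.927 -0.   ]
 [ 0.     0.    -1.   ]]
to [ 479. -471.    5.]
[[-0.001 -0.963 -0.27   0.068]
 [ 1.    -0.001 -0.001  0.001]
 [ 0.001 -0.27   0.963  0.031]
 [ 0.     0.     0.     1.   ]] 59.06934376339502
```

View pics/crop.png

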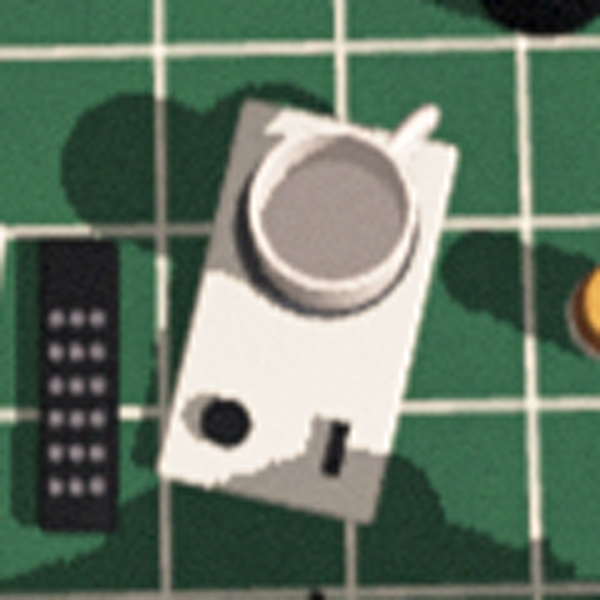

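Call:
arm_command(
  plan=[
    {"dp": [34,-34,0]},
    {"dp": [34,-34,0]},
    {"dp": [34,-34,0]},
    {"dp": [34,-34,0]},
    {"dp": [34,-34,0]},
  ],
  grip=1,
  newtons=20,
)

```text
invalid input at $.plan[0]: expected keys dp, spin
```

Call:
arm_command(
  plan=[
    {"dp": [34,-34,0]},
    {"dp": [34,-34,0]},
    {"dp": [34,-34,0]},
    {"dp": [34,-34,0]},
    {"dp": [34,-34,0]},
  ],
)

```text
invalid input at $.plan[0]: expected keys dp, spin
```

Call:
arm_command(
  plan=[
    {"dp": [34,-34,0]},
    {"dp": [34,-34,0]},
    {"dp": [34,-34,0]},
    {"dp": [0,0,0],"spin": 0.146},
    {"dp": [0,0,0],"spin": 0.146},
  ],
)

```text
invalid input at $.plan[0]: expected keys dp, spin
```

Call:
arm_command(
  plan=[
    {"dp": [0,0,0],"spin": 0.146},
    {"dp": [0,0,0],"spin": 0.146},
    {"dp": [0,0,0]},
    {"dp": [0,0,0]},
  ],
)

```text
invalid input at $.plan[2]: expected keys dp, spin
```

```bash
python3 - <<'E'
from h import *
o=manip.get_obs();im=viewer.camera("wrist");c=cam("wrist",o)
print(o["clock"],o["position"],o["ee_rot"],o["grip_width"])
print("proj of top est P,T",proj(c,[[.537,.065,.029],[.526,.007,.029]]))
for t in("mug_power_top","mug_timer_top"):print(t,[(d["position"],d["score"]) for d in finder.find_in("wrist",t)])
cv2.imwrite("pics/w1.png",im)
E
```

```text
0.7 [ 0.2346498  -0.57929013  0.40473899] [9.81544626e-01 1.91233217e-01 2.95207412e-05 5.19681300e-05] 1.003565903769761
proj of top est P,T [[ -832.70607726 -1004.60070992]
 [ -631.83005012  -834.32369248]]
mug_power_top []
mug_timer_top []
```

View pics/w1.png

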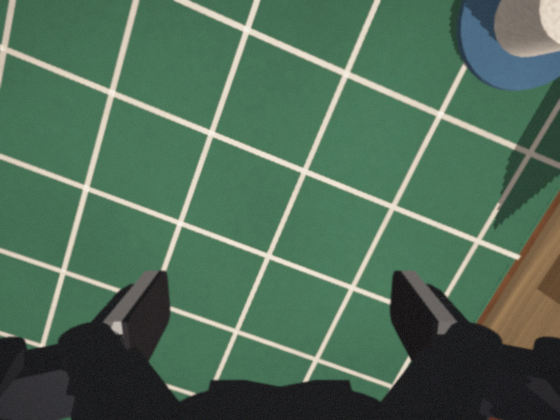

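The moves were refused because every row needs a spin. The picture shows only bare tiles and the open fingers (tips near (150,285) and (405,285)). I'll resend the moves.

Call:
arm_command(
  plan=[
    {"dp": [34,-34,0],"spin": 0},
    {"dp": [34,-34,0],"spin": 0},
    {"dp": [34,-34,0],"spin": 0},
    {"dp": [34,-34,0],"spin": 0},
    {"dp": [34,-34,0],"spin": 0},
  ],
  grip=1,
  newtons=20,
)

```text
clock: 1.35
position: [0.3288, -0.356, 0.4049]
ee_rot: [0.982, 0.191, 0.0, 0.0]
ft_force: [1.1, -0.5, 0.0]
grip_width: 0.144
grasp_force: 0.0
```

Call:
arm_command(
  plan=[
    {"dp": [34,-34,0],"spin": 0},
    {"dp": [34,-34,0],"spin": 0},
    {"dp": [34,-34,0],"spin": 0},
    {"dp": [34,-34,0],"spin": 0},
    {"dp": [34,-34,0],"spin": 0},
  ],
)

```text
clock: 1.85
position: [0.4224, -0.1346, 0.4051]
ee_rot: [0.982, 0.191, 0.0, 0.0]
ft_force: [0.5, 0.2, 0.8]
grip_width: -0.001
grasp_force: 0.0
```

Call:
arm_command(
  plan=[
    {"dp": [34,-34,0],"spin": 0},
    {"dp": [34,-34,0],"spin": 0},
    {"dp": [34,-34,0],"spin": 0},
    {"dp": [0,0,0],"spin": 0.146},
    {"dp": [0,0,0],"spin": 0.146},
  ],
)

```text
clock: 2.35
position: [0.4787, -0.002, 0.4047]
ee_rot: [0.999, 0.045, 0.0, -0.0]
ft_force: [0.0, -1.3, 0.2]
grip_width: 0.004
grasp_force: 0.0
```

Call:
arm_command(
  plan=[
    {"dp": [0,0,20],"spin": 0.146},
    {"dp": [0,0,20],"spin": 0.146},
    {"dp": [0,0,20],"spin": 0},
    {"dp": [0,0,0],"spin": 0},
    {"dp": [0,0,0],"spin": 0},
  ],
)

```text
clock: 2.85
position: [0.4785, -0.0037, 0.3452]
ee_rot: [0.995, -0.099, -0.0, -0.0]
ft_force: [0.2, 0.1, 1.0]
grip_width: 0.002
grasp_force: 0.0
```

```bash
python3 - <<'E'
from h import *
o=manip.get_obs();im=viewer.camera("wrist");c=cam("wrist",o)
print(o["clock"],o["position"],o["ee_rot"],o["grip_width"],o["ft_force"])
print("proj of top est P,T",proj(c,[[.537,.065,.029],[.526,.007,.029]]))
for t in("mug_power_top","mug_timer_top"):print(t,[(d["position"],d["score"]) for d in finder.find_in("wrist",t)])
cv2.imwrite("pics/w2.png",im)
E
```

```text
2.85 [ 0.47847473 -0.00368811  0.34522948] [ 9.95077945e-01 -9.90953167e-02 -1.58210271e-05 -3.42320137e-05] 0.0020169778540859327 [0.2450954  0.07637418 0.97205735]
proj of top est P,T [[174.75574547 141.18656687]
 [252.75106918 140.37275609]]
mug_power_top [([0.5407, 0.0595, 0.029], 0.92)]
mug_timer_top []
```

View pics/w2.png

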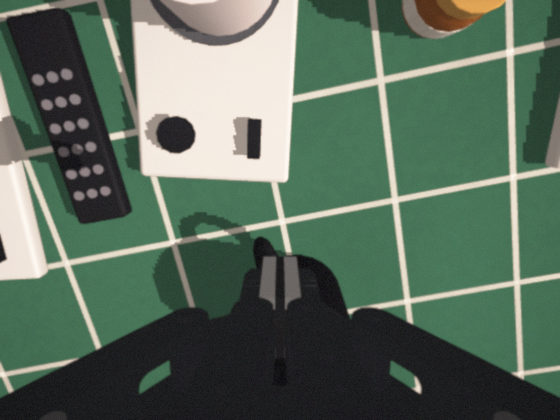

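```bash
python3 - <<'E'
from h import *
o=manip.get_obs();c=cam("wrist",o)
g=cv2.imread("pics/w2.png").max(2)
for n,(x0,x1,y0,y1) in dict(P=(150,205,110,160),T=(243,266,112,165)).items():
    m=(g[y0:y1,x0:x1]<60).astype(np.uint8);_,_,s,ce=cv2.connectedComponentsWithStats(m)
    i=1+s[1:,4].argmax();uv=ce[i]+[x0,y0];X=back(c,uv,.027);print(n,uv,s[i],X,to(o,[X[0],X[1],.029+.173+.04]).round(1))
print("handle",back(c,(263,240),.05))
E
```

```text
P [175.10573123 134.18083004] [   7    7   37   35 1012] [0.54279678 0.06400285 0.027     ] [ 49.2 -79.  104. ]
T [253.4361949  138.34570766] [  5   8  12  38 431] [0.52804675 0.00630915 0.027     ] [ 46.2 -19.5 104. ]
handle [0.45399253 0.01374406 0.05      ]
```

Call:
arm_command(
  plan=[
    {"dp": [25,-40,10],"spin": 0},
    {"dp": [24,-39,10],"spin": 0},
    {"dp": [0,0,40],"spin": 0},
    {"dp": [0,0,40],"spin": 0},
    {"dp": [0,0,4],"spin": 0},
  ],
)

```text
clock: 3.5
position: [0.5407, 0.0637, 0.2371]
ee_rot: [0.995, -0.099, -0.003, 0.0]
ft_force: [0.0, -0.3, -0.7]
grip_width: 0.001
grasp_force: 0.0
```

```bash
python3 - <<'E'
from h import *
o=manip.get_obs();im=viewer.camera("wrist");c=cam("wrist",o)
print(o["clock"],o["position"],o["ft_force"],to(o,[.5428,.0640,.029+.173]))
print(proj(c,[[.5428,.064,.029]]),[(d["position"],d["score"]) for d in finder.find_in("wrist","mug_power_top")])
cv2.imwrite("pics/w3.png",im)
E
```

```text
3.5 [0.54071059 0.06367453 0.23710707] [ 0.0066962  -0.2712373  -0.69828174] [ 2.20364832 -0.78589371 35.09279902]
[[276.43921171 241.03051725]] [([0.5452, 0.0627, 0.0293], 0.69)]
```

View pics/w3.png

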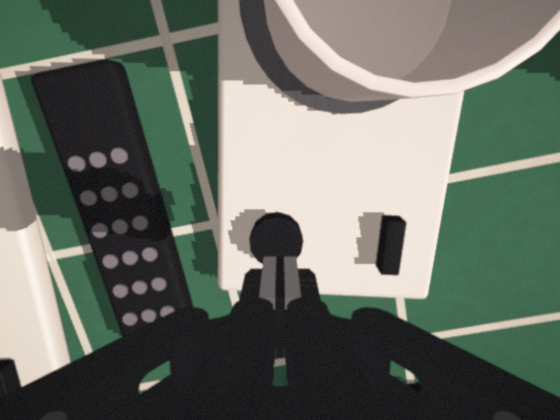

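The power key is at (276,239), right where I predicted it just ahead of the tips, and the timer key is at (391,245). Now I'll descend.

Call:
arm_command(
  plan=[
    {"dp": [2,-1,15],"spin": 0},
    {"dp": [0,0,13],"spin": 0},
    {"dp": [0,0,0],"spin": 0},
  ],
)

```text
clock: 3.9
position: [0.5439, 0.0643, 0.2118]
ee_rot: [0.995, -0.1, -0.001, 0.0]
ft_force: [0.8, -0.1, -0.0]
grip_width: 0.003
grasp_force: 0.0
```

Call:
arm_command(
  plan=[
    {"dp": [0,0,3],"spin": 0},
    {"dp": [0,0,3],"spin": 0},
    {"dp": [0,0,3],"spin": 0},
    {"dp": [0,0,0],"spin": 0},
  ],
)

```text
clock: 4.3
position: [0.5441, 0.0646, 0.2035]
ee_rot: [0.995, -0.099, -0.0, 0.0]
ft_force: [-0.2, -0.3, -0.4]
grip_width: 0.001
grasp_force: 0.0
```

Tips are about 1.5 mm above the key.

Call:
arm_command(
  plan=[
    {"dp": [0,0,2],"spin": 0},
    {"dp": [0,0,2],"spin": 0},
    {"dp": [0,0,1],"spin": 0},
    {"dp": [0,0,0],"spin": 0},
    {"dp": [0,0,0],"spin": 0},
  ],
)

```text
clock: 4.8
position: [0.5444, 0.0646, 0.1989]
ee_rot: [0.995, -0.099, 0.0, 0.0]
ft_force: [-0.9, -0.9, 3.5]
grip_width: 0.003
grasp_force: 1.8
```

Call:
arm_command(
  plan=[
    {"dp": [0,0,2],"spin": 0},
    {"dp": [0,0,1.5],"spin": 0},
    {"dp": [0,0,0],"spin": 0},
    {"dp": [0,0,0],"spin": 0},
  ],
)

```text
clock: 5.2
position: [0.5444, 0.0647, 0.1953]
ee_rot: [0.995, -0.099, 0.0, -0.0]
ft_force: [-0.6, -0.3, 5.9]
grip_width: 0.001
grasp_force: 2.8
```

Call:
arm_command(
  plan=[
    {"dp": [0,0,-10],"spin": 0},
    {"dp": [0,0,-25],"spin": 0},
    {"dp": [-2,30,0],"spin": 0},
    {"dp": [-2,30,0],"spin": 0},
    {"dp": [0,0,0],"spin": 0},
  ],
)

```text
clock: 5.7
position: [0.5276, 0.0023, 0.2301]
ee_rot: [0.995, -0.102, -0.001, 0.001]
ft_force: [-0.1, -0.2, -0.6]
grip_width: -0.005
grasp_force: 0.0
```

```bash
python3 - <<'E'
from h import *
o=manip.get_obs();im=viewer.camera("wrist");c=cam("wrist",o)
print(o["clock"],o["position"],o["ft_force"],to(o,[.528,.0063,.029+.173]))
print(proj(c,[[.528,.0063,.029]]))
cv2.imwrite("pics/w4.png",im)
E
```

```text
5.7 [0.52763708 0.00234015 0.23012883] [-0.11826224 -0.15463331 -0.59378146] [-0.42533914 -4.02809655 28.11826409]
[[269.32904508 252.78230795]]
```

View pics/w4.png

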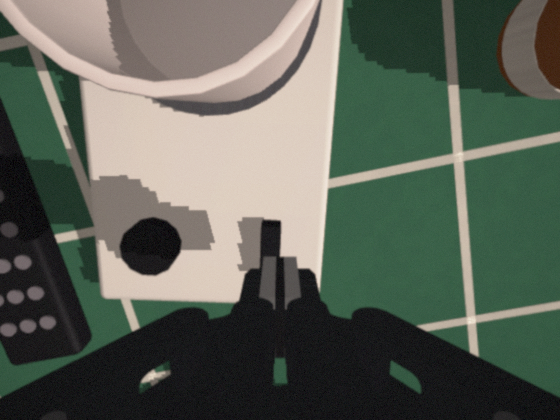

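The timer bar is at x≈270, against a predicted 269, and the power key is up at (150,246). The tool read about 4 mm past in y, perhaps overshoot, so I'll settle and descend.

Call:
arm_command(
  plan=[
    {"dp": [0,0,10],"spin": 0},
    {"dp": [0,0,10],"spin": 0},
    {"dp": [0,0,0],"spin": 0},
    {"dp": [0,0,0],"spin": 0},
  ],
)

```text
clock: 6.15
position: [0.5283, 0.0073, 0.2096]
ee_rot: [0.995, -0.099, -0.001, -0.0]
ft_force: [-0.3, 0.2, -0.1]
grip_width: 0.001
grasp_force: 0.0
```

Settled within 1 mm of the bar's centre. Pressing.

Call:
arm_command(
  plan=[
    {"dp": [0,1,3],"spin": 0},
    {"dp": [0,0,3],"spin": 0},
    {"dp": [0,0,3],"spin": 0},
    {"dp": [0,0,2],"spin": 0},
    {"dp": [0,0,0],"spin": 0},
  ],
)

```text
clock: 6.65
position: [0.5283, 0.0056, 0.1992]
ee_rot: [0.995, -0.099, 0.0, 0.0]
ft_force: [-0.5, -0.6, 3.6]
grip_width: -0.0
grasp_force: 1.7
```

Call:
arm_command(
  plan=[
    {"dp": [0,0,1.5],"spin": 0},
    {"dp": [0,0,1.5],"spin": 0},
    {"dp": [0,0,0],"spin": 0},
    {"dp": [0,0,0],"spin": 0},
  ],
)

```text
clock: 7.05
position: [0.5283, 0.0056, 0.1963]
ee_rot: [0.995, -0.099, 0.0, 0.0]
ft_force: [-0.4, 0.2, 5.3]
grip_width: 0.005
grasp_force: 2.5
```

Call:
arm_command(
  plan=[
    {"dp": [0,0,1],"spin": 0},
    {"dp": [0,0,0],"spin": 0},
    {"dp": [0,0,-10],"spin": 0},
    {"dp": [0,0,-30],"spin": 0},
    {"dp": [0,0,-45],"spin": 0},
  ],
)

```text
clock: 7.55
position: [0.5271, 0.0055, 0.2795]
ee_rot: [0.995, -0.099, -0.002, -0.0]
ft_force: [1.4, -0.6, 0.4]
grip_width: -0.001
grasp_force: 0.0
```

Call:
arm_command(
  plan=[
    {"dp": [0,0,-45],"spin": 0},
    {"dp": [0,0,-30],"spin": 0},
    {"dp": [0,0,0],"spin": 0},
    {"dp": [0,0,0],"spin": 0},
  ],
)

```text
clock: 7.95
position: [0.528, 0.0056, 0.3556]
ee_rot: [0.995, -0.099, 0.0, 0.0]
ft_force: [0.2, 0.4, -1.0]
grip_width: 0.002
grasp_force: 0.0
```

```bash
python3 - <<'E'
from h import *
o=manip.get_obs();im=viewer.camera("wrist");t=viewer.camera("top");print(o["clock"],o["position"],o["ft_force"])
cv2.imwrite("pics/end.png",np.hstack([cv2.resize(im,(400,300)),cv2.resize(t,(400,300))]))
E
```

```text
7.95 [0.52802596 0.00562534 0.35564309] [ 0.2484969   0.41802234 -0.97584095]
```

View pics/end.png

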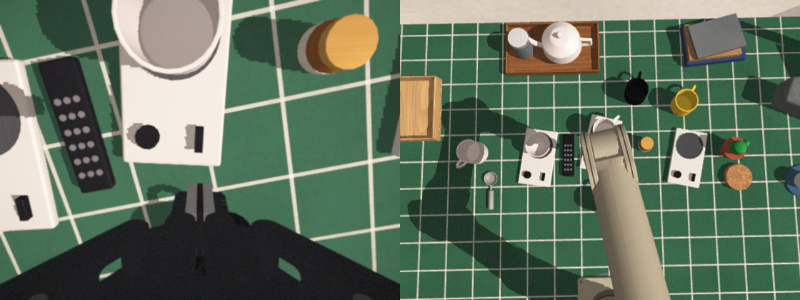

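Both keys are up at (147,137) and (199,138) in the left half, nothing has moved, and the arm is clear.

```bash
python3 -c "
from workcell import manip
print(manip.hand_in())"
```

```text
the job is handed in; nothing more can be done
None
```

I pressed and released the power key, then the timer key, on the mug's warmer (about 6 N at most measured on the power key). The last picture showed both keys up and nothing shifted, and I handed the job in with the arm drawn clear; no verdict came back.

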